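# Knock the press plate loose with the spring knocker

### The job

The press plate is stuck in the square aluminium mould held in the spring knocker. Draw the striker back by its black knob until the sear catches and holds it, feeling for the catch and never ramming the striker hard into its rubber end stop, and let go of the knob; then press the steel trip pad down so that the blow alone drives the plate loose. Never touch the plate with the robot, and leave the loose things around the knocker where they lie.

Things in the scene. Friction and masses are not known exactly. Their poses are not given: they have to be found in the camera images.
- knocker: Spring knocker, fixed on the board: aluminium base 300 x 110 x 12 mm with a grey slotted channel (165 x 48 mm, top 70 mm up) and ahead of it the mould. Origin: centre of the base's underside. +x: direction of the blow, from channel to mould; the striker is drawn to -x; +y: the trip pad's side; z up. Heights below are above this origin.
- knob_top (a point): Top centre of the striker's black knob, 112 mm up, over the knocker's origin when at rest. The knob is a block 14 mm along the knocker's x, 34 mm along y, 32 mm tall; under it an 8 mm square stem goes 10 mm down into the channel's slot. Moves with the striker.
- striker (a joint): Draw of the striker towards the knocker's -x, m; 0 at rest. Its spring pulls forward with 350 N per m of draw (8 to 18 N at the catch). The sear catches at 24 to 50 mm, different every time and not visible. From 21 to 11 mm before the catch the sear's ramp adds 2 to 4 N, then about 1 N until it clicks up. Caught, the striker stays back when the pull is eased. Fired, it overshoots 0 to hit the plate.
- buffer: Rubber end stop hidden in the rear of the channel; its frame coincides with the knocker's. The striker (by an inner collar) meets it about 1.5 mm past the catch, wherever that is; it yields 1 mm per 10 N, felt on top of the spring's pull; 10 N on it is too hard.
- trip_pad (a point): Centre of the top of the trip pad, a steel plate 30 x 28 x 6 mm (along the knocker's x, y) on a 10 mm square post beside the channel, at x = -57, y = 62 mm from the knocker's origin, 85 mm above the base's underside when up.
- trip (a joint): How far the trip pad is pressed down, m: 0 up, 0.010 bottomed. It pushes the hidden sear down one way only, so it does not stir while the striker is drawn. The sear lets go at about 0.005; with the striker cocked this takes 5 to 10 N. Let go, the pad springs up by itself.
- press_plate (a joint): How far the stuck press plate has been driven along the knocker's +x in the mould, m; 0 as found, 0.020 at most. Aluminium, 70 x 70 x 8 mm, with a wooden bar handle on the side away from the striker. It sits tight (about 6 N of friction).
- paddle: Bystander: green rice paddle, 199 mm long, 68 mm wide, 9 mm thick, lying flat beside the knocker. Origin on the board.
- chopstick0: Bystander: dark lacquered chopstick, 225 x 8 x 8 mm, lying along its x. Origin at the centre of its underside.
- chopstick1: Bystander: the other chopstick, the same.
- measuring_cup: Bystander: glass measuring cup, 80 mm across, 85 mm tall, handle reaching 67 mm out to its +y. Origin: centre of its underside.
- rice_bowl: Bystander: white rice bowl, 110 mm across, 60 mm tall. Origin: centre of its underside.
- sesame_jar: Bystander: amber jar with a steel cap, 56 mm across, 100 mm tall. Origin: centre of its underside.
- mould (a point): Centre of the square aluminium mould, 80 x 80 mm, wall 4 mm, 45 mm deep, clamped ahead of the channel at x = 92.5 mm, 52 mm up, open along the knocker's x; its top is 92 mm up.

How it is judged (in metres and radians):
On the way, in this order (a step that is already met when the one before it is completed fails the run):
1. the striker is held back by the sear alone, not touched by the robot (value of joint striker above 0.018 m and contact force between each of the arm, the fingers and striker below 0.1 N), for 0.3 s.
2. the trip is pressed and the blow drives the plate at least 3 mm (value of joint press_plate above 0.003 m), for 0.1 s.
At the end, for the whole second after the job is handed in: the press plate has been driven at least 3 mm along the mould, the striker is uncocked (less than 15 mm back) and the trip pad is up again (within 2 mm) (value of joint press_plate above 0.003 m and value of joint striker below 0.015 m and value of joint trip below 0.002 m); the robot touches nothing.
It fails at once if the striker is forced against its rubber end stop with more than 10 N (contact force between striker and buffer above 10 N).
It fails at once if the robot touches the press plate (contact force between any of the fingers, the arm and press_plate above 0.5 N).
It fails at once if a loose bystander is moved more than 15 mm (distance of any of paddle, chopstick0, chopstick1, measuring_cup, rice_bowl, sesame_jar from where it was at the start of the episode above 0.015 m).
It also fails if it takes over 67 s, if anything falls off the work surface, if the arm or the gripper's body presses on something with over 40 N, if the wrist force passes 120 N, or if a joint passes its speed limit or range.

### The arm

A 6-joint arm with a two-finger parallel gripper is mounted at the origin on the work surface. World frame = base frame: x ahead of the robot, y to its left, z up, the work surface at z = 0. Lengths are in m, angles in degrees, forces in N, time in s.
With the tool pointing down it reaches from about 0.275 to 1 m from the base axis. Payload 8.4 kg.
Tool frame: the origin (TCP) lies at the very end of the fingers, on their centre line; the grasp point (between the pads) lies 19 mm behind it (manip.grip_depth is the distance from the TCP to the grasp point, in m); z points along the fingers, y is the line along which they close (so a half turn about z gives the same grasp; the last joint's range is limited). The gripper opens to 85 mm and grips with 20 to 120 N. Pads are 22 mm wide; open, the fingers measure 114 mm over their backs; the gripper's body (76 mm by 85 mm) begins 54 mm behind the grasp point. The pads swing forward as they close: fully open they stand 13 mm farther back than shut.
Start: joints at [-67.46, 20.225, 93.587, -0, 66.188, -0.138], TCP at [0.241, -0.577, 0.231] pointing down, gripper open.
Joint ranges: [-150.9, 150.9], [-52.94, 120.26], [3.33, 152.33], [-74.26, 254.26], [0, 154.13], [-172.89, 172.89]. Speed limits (degrees/s): [127.2, 127.2, 159.86, 180, 180, 180].

### API

Orientations are given as a 3x3 rotation matrix whose columns are the frame's x, y, z axes.
In Python, from plant import manip gives the robot as it stands.
- The arm moves only by the shell command python3 -m crank 'ROWS' [OPENING] [FORCE]. ROWS is JSON, a list that holds one entry, the list of rows, each a list of 4 numbers: the shift along the tool's x, y, z each as a share of 2.5 cm, from -1 to 1, then the turn about the tool's z as a share of 6 degrees, from -1 to 1. A call has 1 to 8 rows; each row shifts and turns the commanded pose from where the row before left it, along the tool's axes as they then stand; what a row does not reach is not made up. A row lasts 1/12 s, in which the tool goes at most 41.7 mm and 7.16 degrees, less where a joint would pass 70% of its speed; a pose out of reach is approached as far as the arm can. A call with a number of a shift or a turn outside -1 to 1 is refused whole. A call with a gripper value outside its range is refused whole. OPENING is the opening, from 0 (shut) to 1 (fully open), set as the call begins (- or left out, the last holds). The fingers move at their own pace and stop on an object; FORCE is the grip in N (left out, the last holds). Time passes only in rows, so rows that do not move let the fingers close. It gives the time, the measured TCP pose, the force, the opening and the grip force at its end, in the units of the state.
- manip.get_obs(): the state, without advancing time (a new reading comes with each control period).
- manip.capture(name): name is "side" or "top"; returns a dict with "image" (420x560x3 uint8, red, green, blue), "camera_matrix" (3x3 intrinsics, pixels), "world_from_camera" (4x4, takes a point from camera to world coordinates). Camera axes: x right, y up, looking along -z (the intrinsics and any distortion apply to the point x, -y, -z); pixel columns grow to the right and rows downward; lengths in m; the calibration is good to about 2 mm. A picture is of the moment at which its call begins. There is no depth.
- manip.hand_in(): hands the job in; it is judged then, once.
Trained networks look in the newest picture that a camera, given by its name, has taken for a name from the list of things; names that differ only in an ending like _2 or _b are one class to them, and where a whole thing is asked for, a point or a joint stands for the part that bears it (a point fixed in the world has none). Each returns a list of dicts, best first, with "score" (0 to 1); they miss things now and then, are a little off and sometimes report something else, mostly with a low value. They report only what shows in the picture. A call takes as long as a camera call.
- manip.recognise(camera, thing): "centre" ([x, y, z] in m, in the coordinates of the camera as it stood for that picture, good to about 4 mm: the middle of the surface that is visible of it).
- manip.regions_of(camera, thing): "pixels" (420x560 bool, what is visible of it).
- manip.mark_of(camera, thing): "centre" ([x, y, z] in m, in the coordinates of the camera as it stood for that picture, good to about 4 mm: a listed point, or the origin of a listed thing).
The state is a dict: "t": time; "q": joint angles; "qd": joint speeds; "tau": joint torques, N m; "position": TCP position; "ee_rot": TCP orientation; "force": force on the tool from outside, world axes, zero at the start; "ft_torque": the same for the moment, N m; "opening": finger opening in m; "finger_force": force on a finger pad.
Only numpy, scipy, OpenCV 4.12 (cv2) and the standard library are available. Lean on these libraries where they do the work, as an engineer would, in place of code of your own. Each camera call takes 0.05 s, during which the arm holds its last target. There are 200 camera calls.

## Working session

There is one attempt and no reset: what is moved stays moved. The work goes in short steps, Python scripts to look and compute and a shell command to move; the robot and the scene stay as the last step left them, time stands still between calls to the robot, and variables do not carry over. Pictures are saved under pics/ and viewed, at most 10 in all, crops included, and the job is handed in when it is done.

```bash
mkdir -p pics
cat > h.py <<'E'
import numpy as np, cv2
from plant import manip
def w(c,p):
    T=np.array(c["world_from_camera"]); return T[:3,:3]@np.array(p)+T[:3,3]
E
python3 - <<'E'
from h import *
ims=[]
for n in("side","top"):
    c=manip.capture(n); cv2.imwrite(f"pics/{n}0.png",c["image"][:,:,::-1])
    for t in("knocker","knob_top","trip_pad","mould"):
        for r in manip.mark_of(n,t)[:2]: print(n,t,round(r["score"],2),w(c,r["centre"]).round(4))
    for t in("measuring_cup","rice_bowl","sesame_jar","paddle","chopstick0","chopstick1"):
        for r in manip.mark_of(n,t)[:1]: print(n,t,round(r["score"],2),w(c,r["centre"]).round(3))
s=manip.get_obs();print(s["t"],s["position"],s["ee_rot"],s["opening"])
E
```

```text
side knocker 0.7 [0.501  0.0695 0.0239]
side knob_top 0.49 [0.5049 0.0684 0.1312]
side trip_pad 0.48 [0.4509 0.1379 0.1042]
side trip_pad 0.31 [ 0.6199 -0.3211  0.017 ]
side mould 0.74 [0.5972 0.0593 0.0715]
side rice_bowl 0.97 [ 0.444 -0.38   0.018]
side sesame_jar 0.56 [ 0.622 -0.323  0.017]
side paddle 0.61 [ 0.469 -0.043  0.018]
top knocker 0.84 [0.5021 0.0633 0.0174]
top knob_top 0.91 [0.5027 0.068  0.132 ]
top trip_pad 0.56 [0.4523 0.1371 0.1025]
top mould 0.79 [0.5921 0.0555 0.0692]
top measuring_cup 0.6 [0.547 0.263 0.017]
top rice_bowl 0.57 [ 0.444 -0.382  0.021]
top sesame_jar 0.81 [ 0.616 -0.327  0.017]
top paddle 0.77 [ 0.468 -0.044  0.014]
top chopstick0 0.86 [0.52  0.183 0.013]
top chopstick1 0.86 [0.52  0.183 0.013]
1.1 [ 0.24096526 -0.57666595  0.23129908] [[ 9.22677710e-01  3.85572099e-01 -2.98574481e-05]
 [ 3.85572100e-01 -9.22677709e-01  3.06192350e-05]
 [-1.57428791e-05 -3.97638845e-05 -9.99999999e-01]] 0.08540632376557612
```

View pics/side0.png

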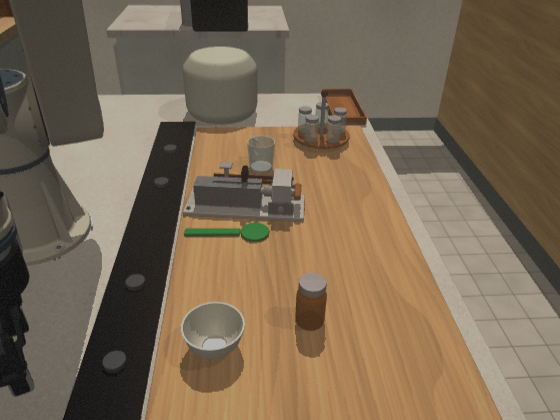

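View pics/top0.png

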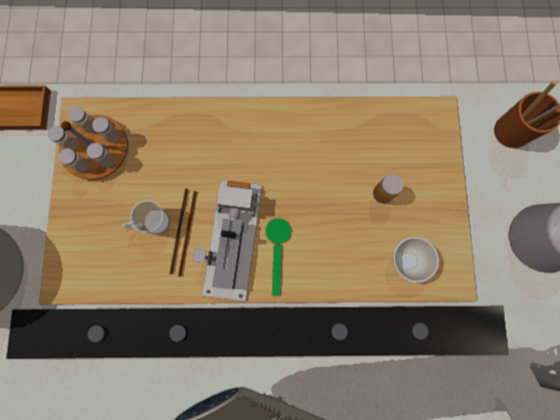

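Run:
```python
from h import *
# fit knocker yaw/pos
L=np.array([[0,0,0],[0,0,.112],[-.057,.062,.085],[.0925,0,.052]])
A=np.array([[.5015,.0664,.0205],[.5038,.0682,.1316],[.4516,.1375,.1033],[.5946,.0574,.0703]])
a=L[:,:2]-L[:,:2].mean(0);b=A[:,:2]-A[:,:2].mean(0)
y=np.arctan2((a[:,0]*b[:,1]-a[:,1]*b[:,0]).sum(),(a*b).sum())
R=np.array([[np.cos(y),-np.sin(y)],[np.sin(y),np.cos(y)]])
o=A[:,:2].mean(0)-R@L[:,:2].mean(0);z=(A[:,2]-L[:,2]).mean()
print(np.degrees(y),o,z, (L[:,:2]@R.T+o-A[:,:2]).round(4))
s=manip.get_obs();E=np.array(s["ee_rot"]);print("tool x yaw",np.degrees(np.arctan2(E[1,0],E[0,0])))
```

```text
-6.518041489454506 [0.50229787 0.06798264] 0.019174999999999998 [[ 0.0008  0.0016]
 [-0.0015 -0.0002]
 [ 0.0011 -0.0014]
 [-0.0004  0.0001]]
tool x yaw 22.679261505814914
```

The side view shows the knocker around (245,195), with the knob at (245,173), the pad at (226,165) and the mould at (283,180). The top view agrees: knob (229,234), pad (200,255). The fit gives yaw −6.5°, origin (0.502, 0.068) and z 0.019, with residuals under 2 mm. I'll push the knob back with shut fingers placed in front of it.

```bash
python3 -m crank '[[[0,0,0,1],[0,0,0,1],[0,0,0,1],[0,0,0,1],[0,0,0,0.87],[0.32,-1,0,0],[0.32,-1,0,0],[0.32,-1,0,0]]]' 0 30
python3 -m crank '[[[0.32,-1,0,0],[0.32,-1,0,0],[0.32,-1,0,0],[0.32,-1,0,0],[0.32,-1,0,0],[0.32,-1,0,0],[0.32,-1,0,0],[0.32,-1,0,0]]]'
python3 -m crank '[[[0.32,-1,0,0],[0.32,-1,0,0],[0.32,-1,0,0],[0.32,-1,0,0],[0.32,-1,0,0],[0.32,-1,0,0],[0.32,-1,0,0],[0.32,-1,0,0]]]'
python3 -m crank '[[[0.32,-1,0,0],[0.32,-1,0,0],[0.32,-1,0,0],[0.32,-1,0,0],[0.32,-1,0,0],[0.32,-1,0,0],[0.32,-0.8,0,0],[0,0,0,0]]]'
cat > k.py <<'E'
from h import *
y=np.radians(-6.5);R=np.array([[np.cos(y),-np.sin(y),0],[np.sin(y),np.cos(y),0],[0,0,1]])
O=np.array([.5023,.068,.0192])
def K(p): return (R.T@(np.array(p)-O)*1000).round(1)
if __name__=="__main__":
    s=manip.get_obs();E=np.array(s["ee_rot"])
    print("t",s["t"],"tcp in knocker mm",K(s["position"]),"yaw",np.degrees(np.arctan2(E[1,0],E[0,0])).round(2),"F",(R.T@s["force"]).round(2),"op",s["opening"])
E
python3 k.py
```

```text
t: 1.77
position: [0.2734, -0.5042, 0.2311]
ee_rot: [[0.993, -0.115, 0.0], [-0.115, -0.993, 0.0], [-0.0, -0.0, -1.0]]
force: [0.2, 0.4, -0.7]
opening: -0.0003
finger_force: 0.0
t: 2.43
position: [0.3601, -0.3123, 0.2315]
ee_rot: [[0.993, -0.114, 0.0], [-0.114, -0.993, -0.0], [0.0, 0.0, -1.0]]
force: [0.1, 0.5, 0.0]
opening: 0.0003
finger_force: 0.0
t: 3.1
position: [0.4465, -0.1209, 0.2315]
ee_rot: [[0.993, -0.114, 0.0], [-0.114, -0.993, -0.0], [0.001, 0.0, -1.0]]
force: [0.1, -0.3, 0.6]
opening: -0.0002
finger_force: 0.0
t: 3.77
position: [0.5229, 0.0434, 0.2315]
ee_rot: [[0.994, -0.112, 0.002], [-0.112, -0.994, 0.001], [0.001, -0.001, -1.0]]
force: [-0.4, -0.4, 0.5]
opening: 0.0004
finger_force: 0.0
t 3.7667 tcp in knocker mm [ 23.2 -22.2 212.3] yaw -6.42 F [-0.31 -0.39  0.5 ] op 0.000363120035029006
```

```bash
python3 -m crank '[[[0.35,-0.88,0,0],[0,0,0,0],[0,0,1,0],[0,0,1,0],[0,0,1,0],[0,0,0.8,0],[0,0,0,0],[0,0,0,0]]]' >/dev/null; python3 k.py
python3 - <<'E'
from k import *
c=manip.capture("side");i=c["image"][130:230,170:320,::-1];cv2.imwrite("pics/s1.png",cv2.resize(i,None,fx=5,fy=5,interpolation=2))
c=manip.capture("top")
for t in("knob_top","trip_pad"):
    for r in manip.mark_of("top",t)[:1]: print(t,r["score"],K(w(c,r["centre"])))
E
```

```text
t 4.4333 tcp in knocker mm [ 29.8  -4.  116.6] yaw -6.56 F [1.22 0.11 0.56] op 2.1135704413893508e-05
```

View pics/s1.png

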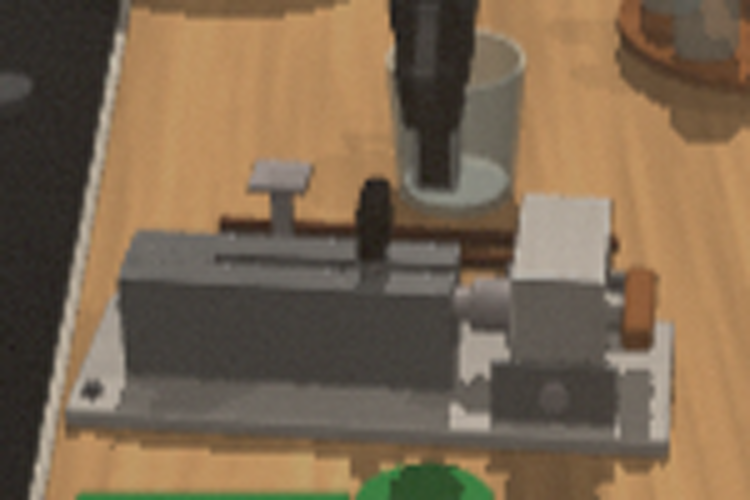

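The picture shows the shut fingers (crop 435,185) between the knob (375,220) and the mould (560,240), with clearance on both sides. I'll lower them, then creep back.

```bash
python3 -m crank '[[[0,-0.16,0.5,0],[0,0,0.5,0],[0,0,0.05,0],[0,0,0,0],[0,0,0,0]]]' >/dev/null; python3 k.py;  python3 -m crank '[[[-0.1,0,0,0],[-0.1,0,0,0],[-0.08,0,0,0],[0,0,0,0],[0,0,0,0]]]' >/dev/null; python3 k.py; for i in 1; do python3 -m crank '[[[-0.08,0,0,0],[-0.08,0,0,0],[0,0,0,0],[0,0,0,0]]]'>/dev/null; python3 k.py; done
```

```text
t 5.05 tcp in knocker mm [31.1  0.8 91.8] yaw -6.54 F [ 0.24  0.06 -0.18] op 0.0002676522276476526
t 5.4667 tcp in knocker mm [23.5  0.7 91.1] yaw -6.54 F [-0.7   0.05 -0.52] op -3.0298576287606035e-05
t 5.8 tcp in knocker mm [19.4  0.7 90.8] yaw -6.54 F [-0.46  0.97 -0.66] op -6.353891457541106e-05
```

```bash
cat > f.py <<'E'
from k import *
F=[];P=[]
for i in range(3):
    s=manip.get_obs();F.append(R.T@s["force"]);P.append(K(s["position"])); 
    if i<2: manip.capture("side")
x=np.mean(P,0)[0];f=np.mean(F,0)
print("t %.2f x %.2f Fx %.2f Fz %.2f"%(s["t"],x,f[0],f[2]),np.round([g[0] for g in F],1))
E
python3 -m crank '[[[-0.08,0,0,0],[0,0,0,0],[0,0,0,0]]]'>/dev/null; python3 f.py
python3 -m crank '[[[-0.08,0,0,0],[0,0,0,0],[0,0,0,0]]]'>/dev/null; python3 f.py
python3 -m crank '[[[-0.08,0,0,0],[0,0,0,0],[0,0,0,0]]]'>/dev/null; python3 f.py
python3 -m crank '[[[-0.08,0,0,0],[0,0,0,0],[0,0,0,0]]]'>/dev/null; python3 f.py
python3 -m crank '[[[-0.08,0,0,0],[0,0,0,0],[0,0,0,0]]]'>/dev/null; python3 f.py
python3 -m crank '[[[-0.08,0,0,0],[0,0,0,0],[0,0,0,0]]]'>/dev/null; python3 f.py
```

```text
t 6.15 x 17.57 Fx 0.18 Fz 0.28 [ 0.1  0.5 -0.1]
t 6.50 x 15.53 Fx -0.01 Fz 0.36 [-0.5 -0.1  0.6]
t 6.85 x 13.60 Fx 0.92 Fz -0.21 [0.8 1.7 0.3]
t 7.20 x 11.63 Fx 1.41 Fz -0.49 [2.3 1.  0.9]
t 7.55 x 9.67 Fx 2.11 Fz -0.27 [1.7 2.  2.6]
t 7.90 x 7.70 Fx 2.82 Fz -0.38 [2.8 2.6 3. ]
```

```bash
python3 -m crank '[[[-0.08,0,0,0],[0,0,0,0],[0,0,0,0]]]'>/dev/null; python3 f.py
python3 -m crank '[[[-0.08,0,0,0],[0,0,0,0],[0,0,0,0]]]'>/dev/null; python3 f.py
python3 -m crank '[[[-0.08,0,0,0],[0,0,0,0],[0,0,0,0]]]'>/dev/null; python3 f.py
python3 -m crank '[[[-0.08,0,0,0],[0,0,0,0],[0,0,0,0]]]'>/dev/null; python3 f.py
python3 -m crank '[[[-0.08,0,0,0],[0,0,0,0],[0,0,0,0]]]'>/dev/null; python3 f.py
python3 -m crank '[[[-0.08,0,0,0],[0,0,0,0],[0,0,0,0]]]'>/dev/null; python3 f.py
python3 -m crank '[[[-0.08,0,0,0],[0,0,0,0],[0,0,0,0]]]'>/dev/null; python3 f.py
```

```text
t 8.25 x 5.67 Fx 3.37 Fz -0.29 [2.9 3.4 3.9]
t 8.60 x 3.80 Fx 4.50 Fz -0.95 [4.5 4.3 4.7]
t 8.95 x 1.97 Fx 4.96 Fz -0.90 [4.1 5.5 5.2]
t 9.30 x 0.13 Fx 5.63 Fz -1.32 [5.3 6.1 5.5]
t 9.65 x -1.67 Fx 6.24 Fz -2.65 [6.4 6.6 5.8]
t 10.00 x -3.20 Fx 7.53 Fz -4.14 [7.9 7.1 7.6]
t 10.35 x -4.90 Fx 8.84 Fz -4.95 [9.2 9.3 8. ]
```

```bash
python3 k.py
python3 -m crank '[[[-0.08,0,0,0],[0,0,0,0],[0,0,0,0]]]'>/dev/null; python3 f.py; python3 k.py
```

```text
t 10.35 tcp in knocker mm [-4.9  1.  91. ] yaw -6.54 F [ 8.02  2.02 -4.71] op 0.00019815152641061427
t 10.70 x -6.70 Fx 9.85 Fz -5.94 [ 9.6 10.3  9.6]
t 10.7 tcp in knocker mm [-6.7  1.1 91. ] yaw -6.54 F [ 9.63  3.48 -5.49] op -0.00024036292387929993
```

```bash
python3 -m crank '[[[-0.08,0,0,0],[0,0,0,0],[0,0,0,0]]]'>/dev/null; python3 f.py
python3 -m crank '[[[-0.06,0,0,0],[0,0,0,0],[0,0,0,0]]]'>/dev/null; python3 f.py
python3 -m crank '[[[-0.06,0,0,0],[0,0,0,0],[0,0,0,0]]]'>/dev/null; python3 f.py
python3 -m crank '[[[-0.06,0,0,0],[0,0,0,0],[0,0,0,0]]]'>/dev/null; python3 f.py
python3 -m crank '[[[-0.06,0,0,0],[0,0,0,0],[0,0,0,0]]]'>/dev/null; python3 f.py
```

```text
t 11.05 x -8.40 Fx 10.53 Fz -6.36 [ 9.9 10.4 11.3]
t 11.40 x -9.60 Fx 11.90 Fz -7.60 [12.2 11.4 12.2]
t 11.75 x -10.90 Fx 12.58 Fz -8.01 [12.9 12.  12.9]
t 12.10 x -12.70 Fx 10.94 Fz -6.50 [10.8 11.1 10.9]
t 12.45 x -14.10 Fx 11.42 Fz -6.56 [12.  12.  10.3]
```

```bash
python3 -m crank '[[[-0.08,0,0,0],[0,0,0,0],[0,0,0,0]]]'>/dev/null; python3 f.py
python3 -m crank '[[[-0.08,0,0,0],[0,0,0,0],[0,0,0,0]]]'>/dev/null; python3 f.py
python3 -m crank '[[[-0.06,0,0,0],[0,0,0,0],[0,0,0,0]]]'>/dev/null; python3 f.py
python3 -m crank '[[[-0.03,0,0,0],[0,0,0,0],[0,0,0,0]]]'>/dev/null; python3 f.py
```

```text
t 12.80 x -16.10 Fx 11.42 Fz -7.04 [11.8 11.3 11.2]
t 13.15 x -17.90 Fx 11.83 Fz -7.20 [11.7 12.  11.8]
t 13.50 x -19.17 Fx 12.76 Fz -8.39 [13.6 12.5 12.3]
t 13.85 x -19.87 Fx 13.09 Fz -7.19 [13.4 13.5 12.4]
```

```bash
python3 -m crank '[[[-0.03,0,0,0],[0,0,0,0],[0,0,0,0]]]'>/dev/null; python3 f.py
python3 -m crank '[[[-0.03,0,0,0],[0,0,0,0],[0,0,0,0]]]'>/dev/null; python3 f.py
python3 -m crank '[[[-0.03,0,0,0],[0,0,0,0],[0,0,0,0]]]'>/dev/null; python3 f.py
```

```text
t 14.20 x -20.30 Fx 13.76 Fz -7.81 [13.3 14.1 13.9]
t 14.55 x -20.93 Fx 14.47 Fz -9.03 [14.7 14.6 14.1]
t 14.90 x -21.60 Fx 14.13 Fz -9.24 [14.4 14.5 13.4]
```

```bash
python3 -m crank '[[[-0.02,0,0,0],[0,0,0,0],[0,0,0,0]]]'>/dev/null; python3 f.py; python3 -m crank '[[[0,0,0,0],[0,0,0,0]]]'>/dev/null; python3 f.py
```

```text
t 15.25 x -22.10 Fx 15.04 Fz -9.94 [15.2 14.7 15.3]
t 15.52 x -22.10 Fx 14.77 Fz -9.16 [15.7 14.3 14.3]
```

```bash
python3 -m crank '[[[-0.02,0,0,0],[0,0,0,0],[0,0,0,0]]]'>/dev/null; python3 f.py;python3 -m crank '[[[-0.02,0,0,0],[0,0,0,0],[0,0,0,0]]]'>/dev/null; python3 f.py
```

```text
t 15.87 x -22.73 Fx 13.91 Fz -8.42 [14.  13.9 13.8]
t 16.22 x -23.30 Fx 14.48 Fz -8.17 [15.  14.6 13.9]
```

The force dropped about 1 N at x≈-22.7, which is probably the click. I'll ease off to test it.

```bash
python3 -m crank '[[[0.06,0,0,0],[0,0,0,0],[0,0,0,0]]]'>/dev/null; python3 f.py;python3 -m crank '[[[0.06,0,0,0],[0,0,0,0],[0,0,0,0]]]'>/dev/null; python3 f.py
```

```text
t 16.57 x -22.37 Fx 11.32 Fz -5.56 [12.2 10.6 11.2]
t 16.92 x -22.20 Fx 7.05 Fz -1.05 [6.9 6.6 7.7]
```

The position stays at -22.2 while the force falls, so the sear is holding. I'll back off and look.

```bash
python3 -m crank '[[[0.06,0,0,0],[0.06,0,0,0],[0.06,0,0,0],[0,0,0,0],[0,0,0,0]]]'>/dev/null; python3 f.py;python3 -m crank '[[[0.2,0,0,0],[0.2,0,0,0],[0.2,0,0,0],[0,0,0,0],[0,0,0,0]]]'>/dev/null; python3 f.py; python3 k.py
python3 - <<'E'
from k import *
c=manip.capture("side");i=c["image"][130:230,170:320,::-1];cv2.imwrite("pics/s2.png",cv2.resize(i,None,fx=5,fy=5,interpolation=2))
E
```

```text
t 17.43 x -19.43 Fx -0.43 Fz 0.62 [-0.4  0.2 -1.1]
t 17.95 x -3.83 Fx -0.31 Fz -0.11 [ 0.5 -0.8 -0.7]
t 17.95 tcp in knocker mm [-4.1  0.7 90.7] yaw -6.55 F [-0.65 -0.1   0.58] op -0.0003244540584439856
```

View pics/s2.png

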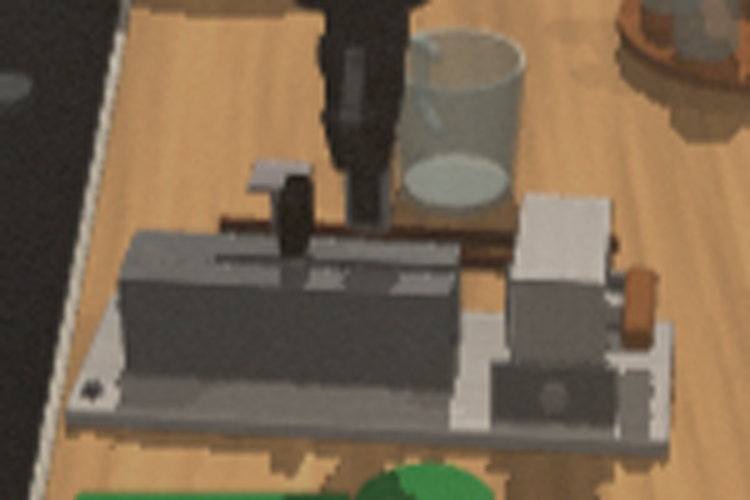

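The knob stands back on its own (crop 295,215), clear of the fingers at (365,200). Next I'll move over the trip pad.

```bash
python3 -m crank '[[[0,0,-1,0],[0,0,-1,0],[0,0,0,0],[-0.72,-0.83,0,0],[-0.72,-0.83,0,0],[-0.72,-0.83,0,0],[0,0,0,0],[0,0,0,0]]]'>/dev/null; python3 k.py
python3 - <<'E'
from k import *
c=manip.capture("top")
for r in manip.mark_of("top","knob_top")[:1]: print(K(w(c,r["centre"])))
c=manip.capture("side")
for r in manip.mark_of("side","trip_pad")[:2]: print(r["score"],K(w(c,r["centre"])))
E
```

```text
t 18.6667 tcp in knocker mm [-58.7  63.7 140.7] yaw -6.4 F [ 0.53 -0.75 -0.52] op -0.0002138929726307559
[-40.9  -0.7 114. ]
0.5 [-56.7  59.   84.8]
```

```bash
python3 -m crank '[[[0.03,0.05,0.6,0],[0,0,0.6,0],[0,0,0.6,0],[0,0,0.1,0],[0,0,0,0],[0,0,0,0]]]'>/dev/null; python3 k.py
python3 -m crank '[[[0,0,0.1,0],[0,0,0.1,0],[0,0,0,0],[0,0,0,0]]]'>/dev/null; python3 k.py
```

```text
t 19.3667 tcp in knocker mm [-56.7  61.5  93.6] yaw -6.58 F [ 0.67 -0.48  0.59] op 0.0003422222286992648
t 19.7 tcp in knocker mm [-57.   61.8  88.5] yaw -6.54 F [-1.05  0.3   0.44] op 0.00016808818351057495
```

```bash
python3 -m crank '[[[0,0,0.1,0],[0,0,0.1,0],[0,0,0,0],[0,0,0,0]]]'>/dev/null; python3 k.py
python3 -m crank '[[[0,0,0.1,0],[0,0,0,0],[0,0,0,0]]]'>/dev/null; python3 k.py
python3 -m crank '[[[0,0,0.1,0],[0,0,0,0],[0,0,0,0]]]'>/dev/null; python3 k.py
```

```text
t 20.0333 tcp in knocker mm [-56.9  61.9  83.3] yaw -6.54 F [ 0.63 -0.12  0.48] op -0.00016567561171907478
t 20.2833 tcp in knocker mm [-56.9  61.9  81. ] yaw -6.54 F [0.82 0.45 3.55] op -0.00014630079853249683
t 20.5333 tcp in knocker mm [-56.9  61.9  78.5] yaw -6.54 F [-0.38  0.82  4.18] op 0.000331876298845653
```

```bash
python3 -m crank '[[[0,0,0.1,0],[0,0,0,0],[0,0,0,0]]]'>/dev/null; python3 k.py
python3 -m crank '[[[0,0,0.08,0],[0,0,0,0],[0,0,0,0]]]'>/dev/null; python3 k.py
python3 - <<'E'
from k import *
c=manip.capture("side");i=c["image"][130:230,170:320,::-1];cv2.imwrite("pics/s3.png",cv2.resize(i,None,fx=5,fy=5,interpolation=2))
E
```

```text
t 20.7833 tcp in knocker mm [-56.9  61.9  76. ] yaw -6.54 F [0.7  1.15 5.41] op 0.00015728402537724923
t 21.0333 tcp in knocker mm [-56.9  61.9  74. ] yaw -6.54 F [-0.49  1.37  5.76] op -9.421483703466997e-05
```

View pics/s3.png

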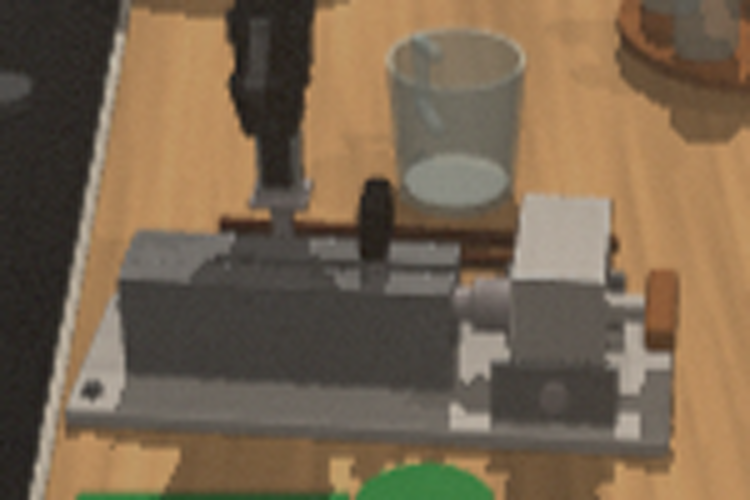

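The blow has fired: the knob is back at rest (crop 375,215), and the plate's handle moved from 638 to 662, about 12 mm. I'll retract.

```bash
python3 -m crank '[[[0,0,-0.5,0],[0,0,-1,0],[0,0,-1,0],[0,0,-1,0],[0,0,0,0],[0,0,0,0],[0,0,0,0]]]'>/dev/null; python3 k.py
python3 - <<'E'
from k import *
c=manip.capture("side");i=c["image"][130:230,170:320,::-1];cv2.imwrite("pics/s4.png",cv2.resize(i,None,fx=5,fy=5,interpolation=2))
E
```

```text
t 21.6667 tcp in knocker mm [-57.7  61.5 160.7] yaw -6.54 F [-0.94 -1.08 -0.28] op -0.00015415308410751826
```

View pics/s4.png

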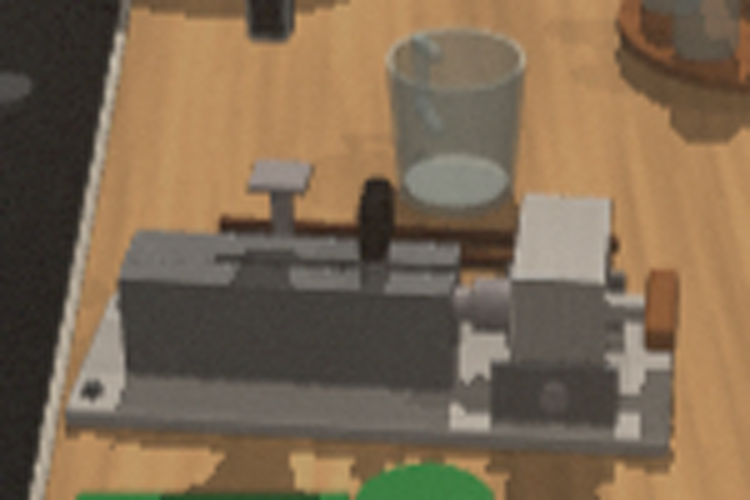

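The pad is up again (280,175), the knob is at rest, the plate is driven out and the arm is clear of everything.

```bash
python3 -c "
from plant import manip
print(manip.hand_in())"
```

```text
the job is handed in; nothing more can be done
None
```

The job is handed in (the hand-in returned no verdict): the sear caught the striker at about 38 mm and held it untouched, pressing the trip pad fired it, the blow drove the plate roughly 12 mm (judged from the picture), and the arm finished clear with the pad back up.

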